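Bring the pill box to the front and record the dose

TASK

Log the evening dose: turn the toiletry carousel by pushing one of its upright posts until the weekly pill box stands squarely in front, at the pointer on the carousel's foot, and leave it there. Only then press the three keys of the dose recorder fully down one at a time, first the round key, then the square key, then the long bar key, letting each spring back before the next. Leave the tumbler, the denture brush and the massage roller where they are.

Things in the scene. Friction and masses are not known exactly. Their poses are not given: they have to be found in the camera images.
- station: Foot of the toiletry carousel, fixed: white disc 180 mm across with a 30 mm wide tongue reaching 175 mm from the axis along its -x axis; the tongue carries a black diamond-shaped pointer block (30 mm high, 139 to 173 mm from the axis). Origin: on the turning axis, at shelf level; z up.
- deck_top (a point): Centre of the turning frosted deck's top face (240 mm across, 30 mm above the shelf). Six upright chrome posts, 12 mm thick with 16 mm balls on top, stand on it 110 mm from the axis, 48 mm tall. Fixed on it within 90 mm of the axis, at most 40 mm tall: a lilac weekly pill box (36 x 84 x 25 mm, seven lids in a row), a white soap dish with soap, a cream jar.
- deck (a joint): Turn of the carousel's deck, rad, growing anticlockwise seen from above; 0 (or a whole turn) when the pill box is exactly at the pointer. It turns freely both ways, more than a whole turn, and stays where it is left (about 1 N at a post moves it; it coasts a degree or two after a slow push).
- box_mark (a point): Point on the top of the turning deck, 110 mm from the axis, straight outward of the middle of the pill box. The posts stand 30, 90 and 150 degrees either side of it around the axis.
- pointer (a point): Point over the pointer's direction, 110 mm from the axis and 30 mm above the shelf: where box_mark comes to lie when the pill box is squarely in front.
- recorder: Dose recorder, a white plastic desk unit fixed to the shelf, 150 mm (x) by 210 mm (y), top face 40 mm high, with a raised display strip up to 62 mm high along its +x edge (from 40 mm beyond the centre). Origin: centre of its underside. The three white keys on black plates stand in a row along its y, 20 mm to the -x side of its centre line, 60 mm apart, in an order that varies.
- key_round_top (a point): Centre of the top of the round key, 28 mm across; 56 mm above the shelf when up. All keys move straight down.
- key_square_top (a point): Centre of the top of the square key, 27 x 27 mm; same height.
- key_bar_top (a point): Centre of the top of the long bar key, 46 mm along the recorder's x by 13 mm along its y; same height.
- key_round (a joint): How far the round key is pressed, m: 0 up, 0.008 fully down. A key starts to move at 2 N and is fully down at 5.6 N; let go, it springs back only about half way and stays there, at about 0.004, which shows that it has been pressed.
- key_square (a joint): The same for the square key.
- key_bar (a joint): The same for the long bar key.
- tumbler: Glass tumbler, 68 mm across, 95 mm high, loose; origin at the centre of its underside.
- brush: Chrome denture brush lying flat, 170 mm long along its y, 24 mm high, loose. Origin near its middle, at shelf level.
- roller: Wooden massage roller lying flat, loose, 140 mm along its x, with a 56 mm wide, 40 mm thick roll at its -x end and a 22 mm thick handle; origin near its middle, at shelf level.

How it is judged:
On the way, in this order (a step that is already met when the one before it is completed fails the run):
1. the pill box stands still at the pointer (horizontal distance between box_mark and pointer below 0.02 m and velocity of joint deck between -0.1 and 0.1 rad/s), for 0.3 s.
2. the round key is fully down (value of joint key_round above 0.0065 m), for 0.02 s.
3. the square key is fully down (value of joint key_square above 0.0065 m), for 0.02 s.
4. the bar key is fully down (value of joint key_bar above 0.0065 m), for 0.02 s.
At the end, for the whole second after the job is handed in: The pill box rests at the pointer (box_mark within 20 mm of pointer, about 10 degrees), the deck is still, and all three keys have been pressed in order and let go, resting half down (3 to 6 mm); tumbler, brush and roller are within 20 mm of where they stood (horizontal distance between box_mark and pointer below 0.02 m and velocity of joint deck between -0.05 and 0.05 rad/s and value of joint key_round between 0.003 and 0.006 m and value of joint key_square between 0.003 and 0.006 m and value of joint key_bar between 0.003 and 0.006 m and distance of each of tumbler, brush, roller from where it was at the start of the episode below 0.02 m); the robot touches nothing.
It fails at once if a key is pressed while the pill box is not at the pointer (horizontal distance between box_mark and pointer above 0.022 m and value of joint any of key_round, key_square, key_bar above 0.003 m).
It fails at once if the square key is pressed before the round key (value of joint key_square above 0.003 m and value of joint key_round below 0.003 m).
It fails at once if the bar key is pressed before the square key (value of joint key_bar above 0.003 m and value of joint key_square below 0.003 m).
It fails at once if two keys are held down together (value of joint each of key_round, key_square above 0.006 m or value of joint each of key_round, key_bar above 0.006 m or value of joint each of key_square, key_bar above 0.006 m).
It fails at once if the tumbler, brush or roller is disturbed (distance of any of tumbler, brush, roller from where it was at the start of the episode above 0.02 m or angle between tumbler's own z axis and vertical above 0.3 rad).
It also fails if it takes over 64 s, if anything falls off the work surface, if the arm or the gripper's body presses on something with over 40 N, if the wrist force passes 120 N, or if a joint passes its speed limit or range.

ROBOT

A 6-joint arm with a two-finger parallel gripper is mounted at the origin on the work surface. World frame = base frame: x ahead of the robot, y to its left, z up, the work surface at z = 0. Lengths are in m, angles in rad, forces in N, time in s.
With the tool pointing down it reaches from about 0.35 to 0.95 m from the base axis. Payload 17.4 kg.
Tool frame: the origin (TCP) lies between the finger pads; the fingertips stand 8 mm ahead of it and the grasp point (between the pads) lies 11 mm behind it; z points along the fingers, y is the line along which they close (so a half turn about z gives the same grasp; the last joint's range is limited). The gripper opens to 93 mm and grips with 3 to 60 N. Pads are 15 mm wide; open, the fingers measure 128 mm over their backs; the gripper's body (75 mm by 188 mm) begins 65 mm behind the grasp point.
Start: joints at [1.167, 0.116, 1.442, -0, 1.584, -0.038], TCP at [0.241, 0.63, 0.227] pointing down, gripper open.
Joint ranges: [-2.83, 2.83], [-0.83, 2.19], [0.07, 2.5], [-1.14, 4.28], [0.01, 3], [-2.97, 2.97]. Speed limits (rad/s): [1.89, 1.89, 2.22, 3.14, 3.14, 3.14].

INTERFACE

Orientations are given as [roll, pitch, yaw] about the fixed x, y, z axes, in that order (R = Rz(yaw) Ry(pitch) Rx(roll)).
In Python, from plant import status, eyes, workorder gives the robot as it stands.
- The arm moves only by the tool jog_arm, never from a script. Its argument "targets" is a list that holds one entry, the list of rows, each a list of 7 numbers: the shift along the tool's x, y, z in cm, then the turn, a rotation vector about the tool's x, y, z in rad, then the closure, from 0 (fully open) to 1 (shut). In form: [[[x, y, z, wx, wy, wz, gripper], ...]]. A call has 1 to 12 rows; each row is the pose to reach, as a shift and turn from the pose commanded when the call began, along the tool's axes at that moment; what a row does not reach only later rows make up. A row lasts 1/10 s, in which the tool goes at most 50 mm and 8.59 degrees, less where a joint would pass 70% of its speed; a pose out of reach is approached as far as the arm can. A call with a gripper value outside its range is refused whole. The fingers move at their own pace and stop on an object; "squeeze" is the grip in N (left out, the last holds). Time passes only in rows, so rows that repeat a pose let the fingers close. It gives the time, the measured TCP pose, the force, the opening and the grip force at its end, in the units of the state.
- status.state(): the state, without advancing time (a new reading comes with each control period).
- eyes.get_image(name): name is "scene" or "top" or "wrist"; returns (picture, depth): 384x512x3 uint8, blue, green, red; 384x512 float32, m along the optical axis (not along the pixel's ray), 0 where there is no reading.
- eyes.camera_model(name): a dict with "K" (3x3 intrinsics, pixels), "rvec" (rotation vector, rad) and "tvec" (3), from world to camera coordinates, as OpenCV has them. Camera axes: x right, y down, z forward; pixel columns grow to the right and rows downward; lengths in m; the calibration is good to about 2 mm. A picture is of the moment at which its call begins: read the wrist's pose just before it. camera_model takes no time and is no camera call; for the wrist camera it gives the pose at the moment of the call.
- workorder.close_job(): hands the job in; it is judged then, once.
The state is a dict: "time_s": time; "qpos": joint angles; "qvel": joint speeds; "joint_efforts": joint torques, N m; "eef_pos": TCP position; "tcp_rot": TCP orientation; "ft_force": force on the tool from outside, world axes, zero at the start; "ft_torque": the same for the moment, N m; "finger_gap": finger opening in m; "grasp_force": force on a finger pad.
Only numpy, scipy, OpenCV 4.12 (cv2) and the standard library are available. Lean on these libraries where they do the work, as an engineer would, in place of code of your own. Each camera call takes 0.05 s, during which the arm holds its last target. There are 200 camera calls.

## Working session

There is one attempt and no reset: what is moved stays moved. The work goes in short steps, Python scripts to look and compute and a tool call to move; the robot and the scene stay as the last step left them, time stands still between calls to the robot, and variables do not carry over. Pictures are saved under pics/ and viewed, at most 10 in all, crops included, and the job is handed in when it is done.

Besides the shell and the picture viewer there is one more tool, called by a JSON object that holds its "api" and its "payload". jog_arm: Moves the arm, as the interface text tells. Its arguments: {"type":"object","properties":{"targets":{"type":"array","items":{"type":"array","items":{"type":"array","items":{"type":"number"}}}},"squeeze":{"type":"number"}},"required":["targets"]}

```bash
mkdir -p pics; ls; cat > h.py <<'E'
import numpy as np, cv2
from plant import status, eyes, workorder
def grab(n):
    m=eyes.camera_model(n); im,d=eyes.get_image(n); return im,d,m
def world(m,d):
    K=np.array(m['K']);R=cv2.Rodrigues(np.array(m['rvec'],float))[0];t=np.array(m['tvec'],float).ravel()
    v,u=np.mgrid[:d.shape[0],:d.shape[1]]
    P=np.stack([(u-K[0,2])/K[0,0]*d,(v-K[1,2])/K[1,1]*d,d],-1)
    return (P-t)@R
E
python3 - <<'E'
from h import *
for n in ("top","scene"):
    im,d,m=grab(n); cv2.imwrite(f'pics/{n}.png',cv2.resize(im,(800,600))); np.savez(n,im=im,W=world(m,d),d=d)
    print(n,np.array(m['K']).round(1).tolist(),m['rvec'],m['tvec'])
print(status.state())
E
```

```text
pics
top [[416.5, 0.0, 251.5], [0.0, 416.5, 185.9], [0.0, 0.0, 1.0]] [ 2.20765424 -2.1629912   0.04489666] [0.00311723 0.59504039 1.12848809]
scene [[350.1, 0.0, 259.3], [0.0, 350.1, 197.0], [0.0, 0.0, 1.0]] [ 2.21523017  0.60894651 -0.28721492] [-0.53038688 -0.14029701  1.00281563]
{'time_s': 0.1, 'qpos': array([ 1.16719078e+00,  1.16422978e-01,  1.44217372e+00, -1.76454614e-05,
        1.58397517e+00, -3.78546887e-02]), 'qvel': array([ 5.12547328e-04, -1.33064671e-03,  8.00326180e-05,  1.54943065e-03,
        5.21177115e-04,  5.20068659e-05]), 'joint_efforts': array([ 3.61854181e-03, -7.22897887e+01, -6.23860574e+01,  7.82738090e-02,
        2.27300014e-02, -5.96927930e-05]), 'eef_pos': array([0.24139862, 0.63018621, 0.2260045 ]), 'tcp_rot': array([-3.14061348e+00, -1.94272803e-05,  2.77584156e+00]), 'ft_force': array([-0.6085536 , -0.30753355,  0.05494758]), 'ft_torque': array([ 0.03268477, -0.04121956, -0.0033917 ]), 'grasp_force': 0.0, 'finger_gap': 0.09277595652874547}
```

View pics/top.png

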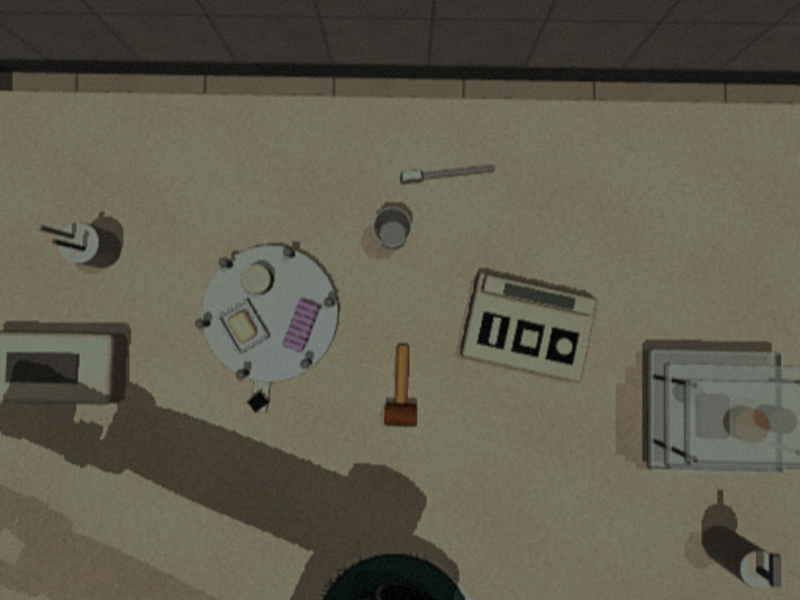

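View pics/scene.png

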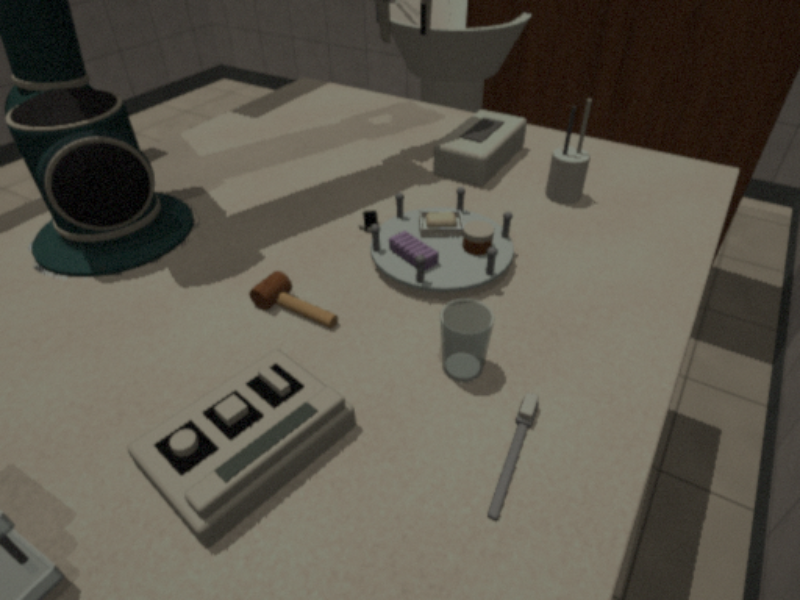

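The top view shows the carousel centred near (270,312) with its pointer at (259,400), and the pill box at (302,324). The keys are bar (493,330), square (528,338) and round (563,346). The roller is at (402,385), the tumbler at (392,226) and the brush at (447,174). Next I'll measure these.

```bash
python3 - <<'E'
from h import *
z=np.load('top.npz');im=z['im'];W=z['W'].astype(np.float32)
K=np.array([[416.5,0,251.5],[0,416.5,185.9],[0,0,1]]);s=1.5625
rv=np.array([2.20765424,-2.1629912,0.04489666]);tv=np.array([0.00311723,0.59504039,1.12848809]);R=cv2.Rodrigues(rv)[0]
def px(u,v,h): # 800-pixel -> world at height h
    r=R.T@np.array([(u/s-K[0,2])/K[0,0],(v/s-K[1,2])/K[1,1],1]);c=-R.T@tv
    return (c+r*(h-c[2])/r[2]).round(4)
box=lambda a,b,c,d:(slice(int(c/s),int(d/s)),slice(int(a/s),int(b/s)))
S=box(190,350,230,395); w=W[S]; print('deck z hist',np.histogram(w[...,2],[-.02,.01,.02,.025,.035,.045,.06,.07,.1])[0])
m=(np.abs(w[...,2]-.03)<.006)|(w[...,2]>.04)
c,r=cv2.minEnclosingCircle(w[m][:,:2].astype(np.float32)); print('deck',c,r)
pm=(w[...,2]>.058).astype(np.uint8); n,l,st,ce=cv2.connectedComponentsWithStats(pm)
for i in range(1,n):
    if st[i,4]>2:
        p=w[l==i].mean(0); print('post',p.round(3),st[i,4],np.hypot(*(p[:2]-c)).round(3),np.degrees(np.arctan2(p[1]-c[1],p[0]-c[0])).round(1))
b=im[S].astype(int); lil=((b[...,0]-b[...,1]>12)&(b[...,2]-b[...,1]>8)).astype(np.uint8)
q=w[(lil>0)&(w[...,2]>.03)]; print('lilac',lil.sum(),q.mean(0)); rr=cv2.minAreaRect(q[:,:2]); print(rr,np.degrees(np.arctan2(q[:,1].mean()-c[1],q[:,0].mean()-c[0])))
S=box(235,285,388,420); b=im[S].max(2); q=W[S][(b<45)&(W[S][...,2]>.015)]; print('ptr',len(q),q.mean(0)); print('ptr ang',np.degrees(np.arctan2(q[:,1].mean()-c[1],q[:,0].mean()-c[0])),np.hypot(*(q.mean(0)[:2]-c)))
for n,u,v in(('bar',493,330),('sq',528,338),('rnd',563,346)): print(n,px(u,v,.056),W[int(v/s),int(u/s)])
print('roller',px(402,344,.02),px(402,415,.02),'tumbler',px(392,236,0),'ptr',px(259,400,.03))
S=box(455,605,260,390); w=W[S]; q=w[w[...,2]>.033]; print('rec',cv2.minAreaRect(q[:,:2]),q[:,2].max())
E
```

```text
deck z hist [4702   31   51 4479  257  796  257  203]
deck (0.5493466258049011, 0.17311421036720276) 0.17703600227832794
post [0.655 0.194 0.075] 29 0.108 11.1
post [0.635 0.301 0.075] 30 0.154 56.2
post [0.609 0.247 0.068] 284 0.095 51.2
post [0.572 0.122 0.075] 28 0.056 -66.0
post [0.532 0.337 0.074] 32 0.165 96.2
post [0.47  0.158 0.075] 30 0.081 -169.3
post [0.449 0.266 0.074] 31 0.136 137.2
lilac 395 [0.530862   0.16975042 0.05917882]Traceback (most recent call last):
  File "<stdin>", line 17, in <module>
cv2.error: OpenCV(4.12.0) /io/opencv/modules/imgproc/src/convhull.cpp:143: error: (-215:Assertion failed) total >= 0 && (depth == CV_32F || depth == CV_32S) in function 'convexHull'
```

```bash
python3 - <<'E'
from h import *
z=np.load('top.npz');im=z['im'];W=z['W'].astype(np.float32);s=1.5625
box=lambda a,b,c,d:(slice(int(c/s),int(d/s)),slice(int(a/s),int(b/s)))
P=np.array([[.655,.194],[.635,.301],[.532,.337],[.449,.266],[.470,.158],[.572,.122]]);c=P.mean(0)
ang=lambda p:np.degrees(np.arctan2(p[1]-c[1],p[0]-c[0])).round(1)
print('c',c,[(ang(p),np.hypot(*(p-c)).round(3)) for p in P])
S=box(190,350,230,395);w=W[S];b=im[S].astype(int);lil=(b[...,0]-b[...,1]>12)&(b[...,2]-b[...,1]>8)&(w[...,2]>.03)
q=w[lil]; print(q.mean(0),ang(q.mean(0)),cv2.minAreaRect(np.ascontiguousarray(q[:,:2],np.float32)))
S=box(235,285,385,420);b=im[S].max(2);q=W[S][(b<45)&(W[S][...,2]>.015)];print('ptr',len(q),q.mean(0),ang(q.mean(0)),np.hypot(*(q.mean(0)[:2]-c)))
S=box(455,605,260,390);w=W[S];b=im[S].max(2);q=w[w[...,2]>.033];rr=cv2.minAreaRect(np.ascontiguousarray(q[:,:2],np.float32));print('rec',rr,q[:,2].max())
m=((w[...,2]>.051)&(w[...,2]<.0595)).astype(np.uint8);n,l,st,ce=cv2.connectedComponentsWithStats(m)
for i in range(1,n):
    if st[i,4]>20:
        r=np.ascontiguousarray(w[l==i][:,:2],np.float32);print('key?',w[l==i].mean(0),st[i,4],cv2.minAreaRect(r))
for nm,B in(('roller',(375,430,335,435)),('tumbler',(365,420,195,265)),('brush',(390,505,155,195))):
    w=W[box(*B)];q=w[w[...,2]>.008];print(nm,q.min(0),q.max(0))
E
```

```text
c [0.55216667 0.22966667] [(np.float64(-19.1), np.float64(0.109)), (np.float64(40.7), np.float64(0.109)), (np.float64(100.6), np.float64(0.109)), (np.float64(160.6), np.float64(0.109)), (np.float64(-138.9), np.float64(0.109)), (np.float64(-79.6), np.float64(0.109))]
[0.530862   0.16975042 0.05917882] -109.6 ((0.5126681327819824, 0.09880247712135315), (0.18867455422878265, 0.08363912999629974), 76.08519744873047)
ptr 91 [0.397919   0.2463949  0.02882436] 173.8 0.15515210856909173
rec ((0.5488048195838928, -0.16806575655937195), (0.3166399598121643, 0.1497751772403717), 78.53303527832031) 1.1601944
key? [ 0.61043215 -0.1529504   0.0575364 ] 63 ((0.6088981032371521, -0.1558908075094223), (0.026552975177764893, 0.03708229213953018), 0.34434399008750916)
key? [ 0.5846321  -0.30317843  0.05801145] 38 ((0.5830346941947937, -0.3058600425720215), (0.021167317405343056, 0.037031255662441254), 1.611589789390564)
key? [ 0.531916   -0.15816252  0.05500522] 82 ((0.5303297638893127, -0.1575811803340912), (0.013282655738294125, 0.044904496520757675), 78.03128814697266)
key? [ 0.5185721  -0.21636935  0.05504669] 102 ((0.5183067321777344, -0.21669119596481323), (0.027125457301735878, 0.026925861835479736), 77.9469223022461)
key? [ 0.50672966 -0.274694    0.05475974] 83 ((0.5060040950775146, -0.2747819721698761), (0.02617599256336689, 0.024637730792164803), 2.583824634552002)
roller [ 0.36110744 -0.02873437  0.00909481] [0.5305744  0.02576022 1.1601944 ]
tumbler [ 0.5305744  -0.01354155  0.0081198 ] [0.7299279  0.05121769 1.1601944 ]
brush [ 0.5305744  -0.16026892  0.00801433] [0.8246998 0.0071433 1.1601944]
```

```bash
cat >> h.py <<'E'
from scipy.spatial.transform import Rotation as Ro
def rel(x,y,z,psi):
    s=status.state(); R0=Ro.from_euler('xyz',s['tcp_rot']); Rt=Ro.from_euler('xyz',[np.pi,0,np.radians(psi)])
    return np.r_[R0.inv().apply(np.array([x,y,z])-s['eef_pos'])*100,(R0.inv()*Rt).as_rotvec()]
E
python3 - <<'E'
from h import *
print(rel(.470,.158,.20,221).round(3),rel(.470,.158,.12,221).round(3))
E
```

```text
[-3.8236e+01 -3.5917e+01  2.6350e+00 -1.0000e-03 -1.0000e-03 -1.0810e+00] [-3.8236e+01 -3.5909e+01  1.0635e+01 -1.0000e-03 -1.0000e-03 -1.0810e+00]
```

{"api": "jog_arm", "payload": {"targets": [[[-4, -4, 0, 0, 0, -0.12, 0], [-8, -8, 0, 0, 0, -0.24, 0.3], [-12, -11, 0.5, 0, 0, -0.36, 0.62], [-16, -15, 1, 0, 0, -0.48, 0.62], [-20, -19, 1.5, 0, 0, -0.6, 0.62], [-24, -22.5, 2, 0, 0, -0.72, 0.62], [-28, -26.5, 2.6, 0, 0, -0.84, 0.62], [-32, -30, 2.6, 0, 0, -0.95, 0.62], [-35.5, -33.5, 2.6, 0, 0, -1.05, 0.62], [-38.2, -35.9, 2.6, 0, 0, -1.081, 0.62], [-38.2, -35.9, 2.6, 0, 0, -1.081, 0.62], [-38.2, -35.9, 2.6, 0, 0, -1.081, 0.62]]]}}

```text
time_s: 1.3
eef_pos: [0.4706, 0.1558, 0.2003]
tcp_rot: [-3.141, -0.001, -2.43]
ft_force: [0.1, 0.5, 0.9]
finger_gap: 0.0357
grasp_force: 0.0
```

```bash
python3 - <<'E'
from h import *
s=status.state();print(s['eef_pos'],s['tcp_rot'],s['finger_gap'],s['time_s'])
im,d,m=grab('wrist');cv2.imwrite('pics/w1.png',im);np.savez('w1',W=world(m,d),im=im)
W=world(m,d);q=((W[...,2]>.06)&(W[...,2]<.1)&(d>0)).astype(np.uint8)
n,l,st,ce=cv2.connectedComponentsWithStats(q)
for i in range(1,n):
    if st[i,4]>30: print(W[l==i].mean(0),W[l==i].max(0),st[i,4],ce[i])
print(rel(.470,.158,.055,221))
E
```

```text
[0.47063903 0.15582653 0.20027842] [-3.14140233e+00 -6.85419066e-04 -2.42995650e+00] 0.03565529140138249 1.3
[0.4647029  0.15676319 0.07504113] [0.47289898 0.16504249 0.07880779] 210 [258.40952381 182.42857143]
[0.56690929 0.12125082 0.07336551] [0.5755944  0.12917943 0.07938872] 217 [165.28110599 233.67741935]
[0.44453579 0.26309118 0.07339248] [0.45293667 0.27178187 0.07907109] 222 [350.95045045 233.84234234]
[0.68349162 0.02928301 0.07898539] [0.72448305 0.0518274  0.09636914] 2351 [ 22.80178647 261.01956614]
[0.61978902 0.25897722 0.06777198] [0.63007004 0.27094225 0.06972685] 141 [236.75177305 335.02836879]
[0.46256503 0.49646598 0.06753603] [0.49157749 0.52900048 0.07185995] 1325 [475.47924528 359.80150943]
[0.62923976 0.29884566 0.07185049] [0.63776444 0.30824146 0.0784021 ] 191 [257.54450262 360.90575916]
[-4.90126498e-02  5.24094771e-02  1.45350014e+01  3.20229363e-04
 -4.84753566e-04 -3.14493429e-03]
```

View pics/w1.png

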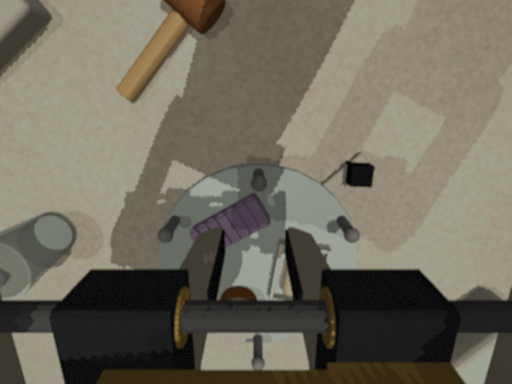

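The wrist view shows the post at (258,182), centred between the fingers (tips near x = 205 and 310), and the pill box at (235,218). I'll lower straight down around the post.

{"api": "jog_arm", "payload": {"targets": [[[0.1, 0, 2, 0, 0, 0, 0.62], [0.2, 0, 5, 0, 0, 0, 0.62], [0.2, 0, 8, 0, 0, 0, 0.62], [0.2, 0, 10.5, 0, 0, 0, 0.62], [0.2, 0, 12.5, 0, 0, 0, 0.62], [0.2, 0, 14, 0, 0, 0, 0.62], [0.2, 0, 14.5, 0, 0, 0, 0.62], [0.2, 0, 14.5, 0, 0, 0, 0.62]]]}}

```text
time_s: 2.15
eef_pos: [0.468, 0.1575, 0.0554]
tcp_rot: [3.141, -0.001, -2.426]
ft_force: [-0.3, -0.3, 0.4]
finger_gap: 0.0352
grasp_force: 0.0
```

```bash
python3 - <<'E'
from h import *
s=status.state();print(s['eef_pos'],s['ft_force'],s['finger_gap'],s['time_s'])
# arc: centre, r; TCP leads post by (gap/2-6mm): final post angle 173.8-30
c=np.array([.550,.229]); p=s['eef_pos'][:2]; th0=np.degrees(np.arctan2(*(p-c)[::-1]))%360; print(th0,np.hypot(*(p-c)))
for k in range(1,37):
    th=th0-78.5*k/35 if 0 else th0+(138-th0)*k/36
    a=np.radians(th); print(k,rel(c[0]+.11*np.cos(a),c[1]+.11*np.sin(a),.055,th).round(2)[[0,1,2,5]])
E
```

```text
[0.46799185 0.15753828 0.05543942] [-0.28292731 -0.26582267  0.40928209] 0.035162970593623624 2.15
221.06882269035836 0.10877552582581845
1 [0.11 0.44 0.04 0.04]
2 [0.09 0.88 0.04 0.08]
3 [0.04 1.33 0.04 0.12]
4 [-0.02  1.76  0.04  0.16]
5 [-0.1   2.2   0.04  0.2 ]
6 [-0.19  2.63  0.04  0.24]
7 [-0.31  3.06  0.04  0.28]
8 [-0.44  3.48  0.04  0.32]
9 [-0.59  3.9   0.04  0.36]
10 [-0.75  4.31  0.04  0.4 ]
11 [-0.93  4.72  0.04  0.44]
12 [-1.13  5.11  0.04  0.48]
13 [-1.35  5.5   0.04  0.52]
14 [-1.57  5.88  0.04  0.56]
15 [-1.82  6.25  0.04  0.6 ]
16 [-2.08  6.61  0.04  0.64]
17 [-2.35  6.96  0.04  0.68]
18 [-2.64  7.3   0.04  0.72]
19 [-2.94  7.62  0.04  0.76]
20 [-3.25  7.94  0.04  0.8 ]
21 [-3.57  8.24  0.04  0.84]
22 [-3.91  8.52  0.04  0.88]
23 [-4.26  8.8   0.04  0.93]
24 [-4.62  9.06  0.04  0.97]
25 [-4.99  9.3   0.04  1.01]
26 [-5.37  9.53  0.04  1.05]
27 [-5.75  9.75  0.04  1.09]
28 [-6.15  9.94  0.04  1.13]
29 [-6.55 10.13  0.04  1.17]
30 [-6.97 10.29  0.04  1.21]
31 [-7.38 10.44  0.04  1.25]
32 [-7.8  10.57  0.04  1.29]
33 [-8.23 10.69  0.04  1.33]
34 [-8.66 10.79  0.04  1.37]
35 [-9.1  10.87  0.04  1.41]
36 [-9.54 10.93  0.04  1.45]
```

{"api": "jog_arm", "payload": {"targets": [[[0.05, 0.44, 0, 0, 0, 0.04, 0.62], [0.05, 0.88, 0, 0, 0, 0.08, 0.62], [0, 1.33, 0, 0, 0, 0.12, 0.62], [-0.05, 1.76, 0, 0, 0, 0.16, 0.62], [-0.12, 2.2, 0, 0, 0, 0.2, 0.62], [-0.21, 2.63, 0, 0, 0, 0.24, 0.62], [-0.33, 3.06, 0, 0, 0, 0.28, 0.62], [-0.46, 3.48, 0, 0, 0, 0.32, 0.62], [-0.61, 3.9, 0, 0, 0, 0.36, 0.62], [-0.77, 4.31, 0, 0, 0, 0.4, 0.62], [-0.95, 4.72, 0, 0, 0, 0.44, 0.62], [-1.15, 5.11, 0, 0, 0, 0.48, 0.62]]]}}

```text
time_s: 3.35
eef_pos: [0.4438, 0.2037, 0.057]
tcp_rot: [3.142, 0.002, -2.908]
ft_force: [-0.9, -1.6, 0.6]
finger_gap: 0.0356
grasp_force: 0.5
```

{"api": "jog_arm", "payload": {"targets": [[[-0.01, 0.44, 0, 0, 0, 0.04, 0.62], [-0.04, 0.88, 0, 0, 0, 0.08, 0.62], [-0.08, 1.33, 0, 0, 0, 0.12, 0.62], [-0.14, 1.76, 0, 0, 0, 0.16, 0.62], [-0.22, 2.2, 0, 0, 0, 0.2, 0.62], [-0.32, 2.63, 0, 0, 0, 0.24, 0.62], [-0.43, 3.06, 0, 0, 0, 0.28, 0.62], [-0.56, 3.48, 0, 0, 0, 0.32, 0.62], [-0.71, 3.9, 0, 0, 0, 0.36, 0.62], [-0.87, 4.31, 0, 0, 0, 0.4, 0.62], [-1.05, 4.72, 0, 0, 0, 0.44, 0.62], [-1.26, 5.11, 0, 0, 0, 0.48, 0.62]]]}}

```text
time_s: 4.55
eef_pos: [0.4442, 0.2564, 0.057]
tcp_rot: [3.141, 0.001, 2.895]
ft_force: [-0.3, -0.4, -0.3]
finger_gap: 0.0351
grasp_force: 0.6
```

```bash
python3 - <<'E'
from h import *
s=status.state();print(s['eef_pos'],s['tcp_rot'],s['ft_force'],s['finger_gap'],s['time_s'])
c=np.array([.550,.229]); p=s['eef_pos'][:2]-c; th0=np.degrees(np.arctan2(*p[::-1]))%360; print(th0,np.hypot(*p))
im,d,m=grab('top');W=world(m,d);q=((W[...,2]>.071)&(W[...,2]<.1)&(d>0)).astype(np.uint8)
n,l,st,ce=cv2.connectedComponentsWithStats(q)
cc=np.array([.552,.2297])
for i in range(1,n):
    v=W[l==i].mean(0)
    if st[i,4]>5 and np.hypot(*(v[:2]-cc))<.13: print(v.round(3),np.degrees(np.arctan2(v[1]-cc[1],v[0]-cc[0]))%360,st[i,4])
for t in(152,146,140,138):
    a=np.radians(t);print(t,rel(c[0]+.11*np.cos(a),c[1]+.11*np.sin(a),.055,t).round(2)[[0,1,2,5]])
E
```

```text
[0.44419382 0.25643502 0.05699939] [3.14066733e+00 1.08884546e-03 2.89519529e+00] [-0.3447319  -0.41589649 -0.31575043] 0.035050748837806706 4.55
165.46362016181533 0.10930520241755483
[0.66  0.213 0.076] 351.0328111954434 26
[0.621 0.315 0.076] 50.97044670911647 24
[0.591 0.128 0.076] 291.06523433767575 24
[0.514 0.332 0.076] 110.62843766577804 26
[0.483 0.145 0.075] 230.52575754705225 25
152 [-0.24  2.51  0.2   0.24]
146 [-0.57  3.62  0.21  0.34]
140 [-1.02  4.68  0.21  0.45]
138 [-1.19  5.02  0.21  0.48]
```

{"api": "jog_arm", "payload": {"targets": [[[-0.01, 0.44, 0, 0, 0, 0.04, 0.62], [-0.04, 0.88, 0, 0, 0, 0.08, 0.62], [-0.08, 1.33, 0, 0, 0, 0.12, 0.62], [-0.14, 1.76, 0, 0, 0, 0.16, 0.62], [-0.22, 2.2, 0, 0, 0, 0.2, 0.62], [-0.32, 2.63, 0, 0, 0, 0.24, 0.62], [-0.43, 3.0, 0, 0, 0, 0.28, 0.62], [-0.52, 3.35, 0, 0, 0, 0.31, 0.62], [-0.62, 3.65, 0, 0, 0, 0.34, 0.62], [-0.72, 3.9, 0, 0, 0, 0.365, 0.62], [-0.8, 4.12, 0, 0, 0, 0.385, 0.62], [-0.87, 4.3, 0, 0, 0, 0.4, 0.62]]]}}

```text
time_s: 5.8
eef_pos: [0.4629, 0.2957, 0.056]
tcp_rot: [3.141, 0.0, 2.496]
ft_force: [-0.7, -0.7, -0.2]
finger_gap: 0.0353
grasp_force: 0.5
```

{"api": "jog_arm", "payload": {"targets": [[[0, 0.1, 0, 0, 0, 0.01, 0.62], [0, 0.2, 0, 0, 0, 0.02, 0.62], [0, 0.3, 0, 0, 0, 0.03, 0.62], [0, 0.38, 0, 0, 0, 0.035, 0.62], [0, 0.44, 0, 0, 0, 0.04, 0.62], [0, 0.44, 0, 0, 0, 0.04, 0.62], [0, 0.44, 0, 0, 0, 0.04, 0.62], [0, 0.44, 0, 0, 0, 0.04, 0.62]]]}}

```text
time_s: 6.6
eef_pos: [0.4653, 0.299, 0.0556]
tcp_rot: [3.142, -0.0, 2.457]
ft_force: [-0.8, -0.2, -0.3]
finger_gap: 0.0356
grasp_force: 0.0
```

```bash
cat > posts.py <<'E'
from h import *
s=status.state();print(s['eef_pos'],s['tcp_rot'],s['ft_force'],s['finger_gap'],s['time_s'])
for k in range(2):
    im,d,m=grab('top');W=world(m,d);q=((W[...,2]>.071)&(W[...,2]<.1)&(d>0)).astype(np.uint8)
    n,l,st,ce=cv2.connectedComponentsWithStats(q);cc=np.array([.552,.2297])
    print([round(np.degrees(np.arctan2(v[1]-cc[1],v[0]-cc[0]))%360,1) for v in(W[l==i].mean(0) for i in range(1,n) if st[i,4]>5) if np.hypot(*(v[:2]-cc))<.13])
E
python3 posts.py
```

```text
[0.46527042 0.299019   0.05562887] [ 3.14155533e+00 -3.22919958e-05  2.45686167e+00] [-0.77010687 -0.22076823 -0.32577319] 0.03559184481305939 6.6
[np.float64(25.7), np.float64(325.8), np.float64(303.9), np.float64(85.7), np.float64(265.9), np.float64(205.7)]
[np.float64(25.8), np.float64(325.6), np.float64(85.8), np.float64(265.9), np.float64(205.6)]
```

{"api": "jog_arm", "payload": {"targets": [[[0, -0.2, 0, 0, 0, 0, 0.62], [0, -0.4, 0, 0, 0, 0, 0.62], [0, -0.4, -1, 0, 0, 0, 0.62], [0, -0.4, -3, 0, 0, 0, 0.62], [0, -0.4, -6, 0, 0, 0, 0.62], [0, -0.4, -10, 0, 0, 0, 0.62], [0, -0.4, -14, 0, 0, 0, 0.62], [0, -0.4, -15, 0, 0, 0, 1], [0, -0.4, -15, 0, 0, 0, 1]]]}}

```text
time_s: 7.6
eef_pos: [0.4633, 0.2962, 0.2081]
tcp_rot: [3.138, 0.001, 2.457]
ft_force: [0.2, 0.4, -0.4]
finger_gap: 0.0238
grasp_force: 0.0
```

```bash
python3 posts.py; python3 - <<'E'
from h import *
im,d,m=grab('scene');cv2.imwrite('pics/s2.png',im)
im,d,m=grab('top');cv2.imwrite('pics/t2.png',cv2.resize(im[130:280,110:260],None,fx=4,fy=4,interpolation=cv2.INTER_CUBIC))
print(rel(.5067,-.2747,.20,168.1))
E
```

```text
[0.46326219 0.2961989  0.20806066] [3.13825196e+00 1.26562266e-03 2.45674680e+00] [ 0.22631416  0.4192966  -0.41601282] 0.023818353141801803 7.6
[np.float64(25.8), np.float64(325.6), np.float64(85.6), np.float64(265.7), np.float64(145.5), np.float64(205.3)]
[np.float64(26.0), np.float64(325.8), np.float64(85.7), np.float64(265.9), np.float64(145.6), np.float64(205.5)]
[-3.95139829e+01 -4.13674052e+01  4.55598100e-01 -1.95718967e-03
 -1.31552396e-03 -4.77066080e-01]
```

View pics/t2.png

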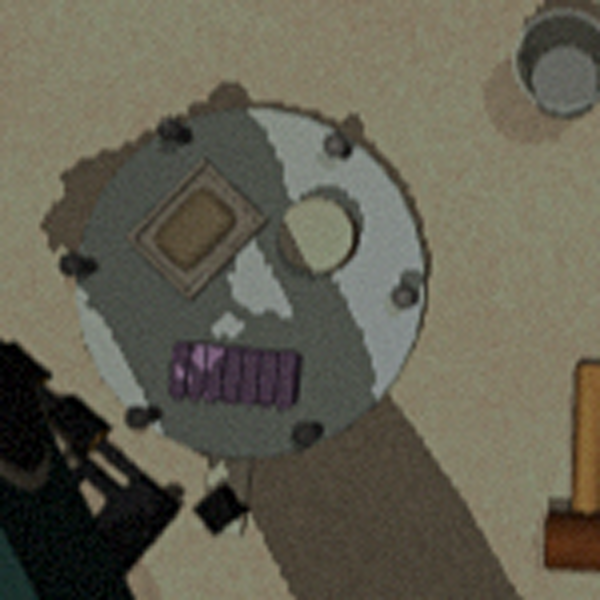

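The pill box, at (236,374) in the crop, sits about 2° from the pointer at (221,508), well within tolerance. Next are the keys.

```bash
python3 - <<'E'
from h import *
print(rel(.5067,-.2747,.16,78).round(2))
E
```

```text
[-39.52 -41.36   4.46  -0.     0.     1.1 ]
```

{"api": "jog_arm", "payload": {"targets": [[[-3.3, -3.4, 0.4, 0, 0, 0.09, 1], [-6.6, -6.9, 0.4, 0, 0, 0.18, 1], [-9.9, -10.3, 0.4, 0, 0, 0.27, 1], [-13.2, -13.8, 0.4, 0, 0, 0.37, 1], [-16.5, -17.2, 0.4, 0, 0, 0.46, 1], [-19.8, -20.7, 0.4, 0, 0, 0.55, 1], [-23, -24.1, 0.4, 0, 0, 0.64, 1], [-26.3, -27.6, 1, 0, 0, 0.73, 1], [-29.6, -31, 2, 0, 0, 0.82, 1], [-32.9, -34.5, 3, 0, 0, 0.92, 1], [-36.2, -37.9, 4, 0, 0, 1.01, 1], [-39.5, -41.4, 4.5, 0, 0, 1.1, 1]]]}}

```text
time_s: 9.0
eef_pos: [0.5059, -0.2763, 0.1583]
tcp_rot: [-3.139, -0.001, 1.353]
ft_force: [0.6, 0.9, 1.4]
finger_gap: 0.0007
grasp_force: 0.0
```

```bash
cat > keys.py <<'E'
from h import *
s=status.state();print(s['eef_pos'],s['tcp_rot'],s['finger_gap'],s['time_s'])
import sys
im,d,m=grab('wrist');cv2.imwrite('pics/w%s.png'%sys.argv[1],im);W=world(m,d)
q=((np.abs(W[...,2]-.054)<.006)&(d>0)).astype(np.uint8);n,l,st,ce=cv2.connectedComponentsWithStats(q)
for i in range(1,n):
    if st[i,4]>150:
        r=cv2.minAreaRect(np.ascontiguousarray(W[l==i][:,:2],np.float32));print(W[l==i].mean(0).round(4),st[i,4],np.round(r[0],4),np.round(r[1],3),ce[i].round())
for n,p in dict(r=(.5067,-.2747),s=(.5186,-.2164),b=(.5319,-.1582)).items(): print(n,rel(*p,.067,78).round(2))
E
python3 keys.py 2
```

```text
[ 0.50593028 -0.27628666  0.15831254] [-3.13914400e+00 -9.16920101e-04  1.35282994e+00] 0.000669909523622232 9.0
[ 0.5771 -0.2217  0.0562] 1313 [ 0.5772 -0.2313] [0.185 0.006] [327. 110.]
[ 0.5278 -0.1594  0.0556] 1136 [ 0.5276 -0.1589] [0.013 0.046] [251.  47.]
[ 0.516  -0.2174  0.0557] 1087 [ 0.5157 -0.2176] [0.027 0.027] [252. 125.]
[ 0.5043 -0.2752  0.0554] 748 [ 0.5045 -0.276 ] [0.027 0.027] [254. 192.]
r [ 0.7  -0.03  9.03 -0.    0.   -0.02]
s [ 6.64 -0.17  9.03 -0.    0.   -0.02]
b [12.61 -0.18  9.02 -0.    0.   -0.02]
```

View pics/w2.png

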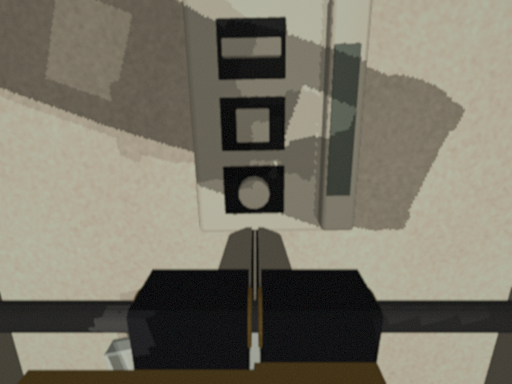

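The wrist view shows the round key at (254,192), the square key at (252,125) and the bar key at (251,47), matching the top-view positions to within 4 mm. I'll let the arm settle and read its pose again.

{"api": "jog_arm", "payload": {"targets": [[[0, 0, 0, 0, 0, 0, 1], [0, 0, 0, 0, 0, 0, 1], [0, 0, 0, 0, 0, 0, 1]]]}}

```text
time_s: 9.35
eef_pos: [0.5069, -0.2735, 0.1605]
tcp_rot: [-3.141, -0.0, 1.358]
ft_force: [-0.8, 0.3, -0.6]
finger_gap: 0.0006
grasp_force: 0.0
```

```bash
python3 keys.py 3
```

```text
[ 0.50687874 -0.27348389  0.16049176] [-3.14136839e+00 -2.59247834e-04  1.35847054e+00] 0.000551786663208731 9.35
[ 0.5776 -0.2192  0.0563] 1295 [ 0.5777 -0.2301] [0.186 0.007] [326. 110.]
[ 0.5277 -0.1593  0.0555] 1112 [ 0.5277 -0.1591] [0.013 0.046] [251.  51.]
[ 0.5161 -0.2175  0.0558] 1066 [ 0.5159 -0.2178] [0.027 0.027] [252. 128.]
[ 0.5043 -0.2751  0.0553] 744 [ 0.5042 -0.276 ] [0.026 0.028] [253. 195.]
r [-0.13 -0.    9.37  0.   -0.   -0.  ]
s [ 5.82 -0.07  9.37  0.   -0.   -0.  ]
b [ 1.179e+01  1.000e-02  9.370e+00  0.000e+00 -0.000e+00 -0.000e+00]
```

{"api": "jog_arm", "payload": {"targets": [[[-0.2, -0.15, 2, 0, 0, 0, 1], [-0.2, -0.15, 5, 0, 0, 0, 1], [-0.2, -0.15, 7.5, 0, 0, 0, 1], [-0.2, -0.15, 8.7, 0, 0, 0, 1], [-0.2, -0.15, 9.2, 0, 0, 0, 1], [-0.2, -0.15, 9.6, 0, 0, 0, 1], [-0.2, -0.15, 9.9, 0, 0, 0, 1], [-0.2, -0.15, 10.2, 0, 0, 0, 1], [-0.2, -0.15, 10.4, 0, 0, 0, 1], [-0.2, -0.15, 10.4, 0, 0, 0, 1], [-0.2, -0.15, 10.4, 0, 0, 0, 1]]]}}

```text
time_s: 10.5
eef_pos: [0.5052, -0.2764, 0.057]
tcp_rot: [3.141, 0.0, 1.357]
ft_force: [1.9, 0.4, 3.0]
finger_gap: 0.0004
grasp_force: 1.6
```

{"api": "jog_arm", "payload": {"targets": [[[0, 0, 0.1, 0, 0, 0, 1], [0, 0, 0.2, 0, 0, 0, 1], [0, 0, 0.3, 0, 0, 0, 1], [0, 0, 0.3, 0, 0, 0, 1], [0, 0, 0.3, 0, 0, 0, 1]]]}}

```text
time_s: 11.0
eef_pos: [0.5053, -0.2765, 0.056]
tcp_rot: [3.14, 0.0, 1.357]
ft_force: [-9.1, 7.2, 27.3]
finger_gap: 0.0006
grasp_force: 13.5
```

The round key bottomed at 27 N. Now I'll lift, check, and move over the square key.

{"api": "jog_arm", "payload": {"targets": [[[0, 0, -0.5, 0, 0, 0, 1], [0, 0, -1.5, 0, 0, 0, 1], [0, 0, -3, 0, 0, 0, 1], [0, 0, -4, 0, 0, 0, 1], [2, 0, -4, 0, 0, 0, 1], [4, 0, -4, 0, 0, 0, 1], [5.9, 0, -4, 0, 0, 0, 1], [5.9, 0, -4, 0, 0, 0, 1], [5.9, 0, -4, 0, 0, 0, 1], [5.9, 0, -4, 0, 0, 0, 1]]]}}

```text
time_s: 12.0
eef_pos: [0.5174, -0.2192, 0.0939]
tcp_rot: [3.141, 0.0, 1.357]
ft_force: [-0.6, -1.0, -0.3]
finger_gap: 0.0004
grasp_force: 0.0
```

```bash
cat > kt.py <<'E'
from h import *
print(status.state()['eef_pos'])
for n in('top','scene'):
    im,d,m=grab(n);W=world(m,d)
    for k,p in dict(r=(.505,-.275),s=(.5165,-.217),b=(.529,-.159)).items():
        g=(np.hypot(W[...,0]-p[0],W[...,1]-p[1])<.008)&(np.abs(W[...,2]-.05)<.02)&(d>0)
        print(n,k,g.sum(),np.median(W[g][:,2]).round(4) if g.sum() else None)
E
python3 kt.py; python3 posts.py|tail -1
```

```text
[ 0.51742285 -0.21919754  0.09392219]
top r 0 None
top s 0 None
top b 28 0.0546
scene r 57 0.052
scene s 50 0.057
scene b 49 0.0566
[np.float64(25.7), np.float64(325.7), np.float64(85.7), np.float64(265.7), np.float64(145.3), np.float64(205.5)]
```

The round key rests half down. Now I'll press the square key.

{"api": "jog_arm", "payload": {"targets": [[[0, 0.1, 1.2, 0, 0, 0, 1], [0.1, 0, 2.2, 0, 0, 0, 1], [0.1, 0, 2.6, 0, 0, 0, 1], [0.1, 0, 3, 0, 0, 0, 1], [0.1, 0, 3.3, 0, 0, 0, 1], [0.1, 0, 3.6, 0, 0, 0, 1], [0.1, 0, 3.8, 0, 0, 0, 1], [0.1, 0, 3.95, 0, 0, 0, 1], [0.1, 0, 3.95, 0, 0, 0, 1], [0.1, 0, 3.95, 0, 0, 0, 1]]]}}

```text
time_s: 13.2
eef_pos: [0.5179, -0.2176, 0.0561]
tcp_rot: [3.141, 0.0, 1.357]
ft_force: [-12.2, 6.2, 23.9]
finger_gap: 0.0009
grasp_force: 11.7
```

{"api": "jog_arm", "payload": {"targets": [[[0, 0, -0.5, 0, 0, 0, 1], [0, 0, -1.5, 0, 0, 0, 1], [0, 0, -3, 0, 0, 0, 1], [0, 0, -4, 0, 0, 0, 1], [2, 0, -4, 0, 0, 0, 1], [4, 0, -4, 0, 0, 0, 1], [5.9, 0, -4, 0, 0, 0, 1], [5.9, 0, -4, 0, 0, 0, 1], [5.9, 0, -4, 0, 0, 0, 1], [5.9, 0, -4, 0, 0, 0, 1]]]}}

```text
time_s: 14.2
eef_pos: [0.5302, -0.1606, 0.0945]
tcp_rot: [3.141, 0.0, 1.357]
ft_force: [-0.2, 0.1, 0.0]
finger_gap: 0.0003
grasp_force: 0.0
```

```bash
python3 kt.py
```

```text
[ 0.5302073  -0.1605622   0.09446528]
top r 0 None
top s 0 None
top b 0 None
scene r 61 0.0519
scene s 47 0.052
scene b 47 0.0566
```

Both the round and square keys are latched. Next is the bar key.

{"api": "jog_arm", "payload": {"targets": [[[0.1, 0, 1.2, 0, 0, 0, 1], [0.15, 0, 2.2, 0, 0, 0, 1], [0.15, 0, 2.6, 0, 0, 0, 1], [0.15, 0, 3, 0, 0, 0, 1], [0.15, 0, 3.3, 0, 0, 0, 1], [0.15, 0, 3.6, 0, 0, 0, 1], [0.15, 0, 3.8, 0, 0, 0, 1], [0.15, 0, 4, 0, 0, 0, 1], [0.15, 0, 4, 0, 0, 0, 1], [0.15, 0, 4, 0, 0, 0, 1]]]}}

```text
time_s: 15.3
eef_pos: [0.5307, -0.1585, 0.056]
tcp_rot: [3.141, 0.0, 1.357]
ft_force: [-13.1, 4.4, 23.5]
finger_gap: 0.0004
grasp_force: 11.6
```

{"api": "jog_arm", "payload": {"targets": [[[0, 0, -0.5, 0, 0, 0, 1], [0, 0, -1.5, 0, 0, 0, 1], [0, 0, -3, 0, 0, 0, 1], [0, 0, -6, 0, 0, 0, 1], [0, 0, -10, 0, 0, 0, 1], [0, 0, -13, 0, 0, 0, 1], [0, 0, -13, 0, 0, 0, 1], [0, 0, -13, 0, 0, 0, 1], [0, 0, -13, 0, 0, 0, 1]]]}}

```text
time_s: 16.2
eef_pos: [0.5302, -0.1583, 0.1834]
tcp_rot: [-3.141, -0.0, 1.357]
ft_force: [-0.2, -0.1, 0.1]
finger_gap: 0.0006
grasp_force: 0.0
```

```bash
python3 kt.py; python3 posts.py|tail -1
```

```text
[ 0.53020457 -0.15833503  0.18343789]
top r 0 None
top s 0 None
top b 0 None
scene r 54 0.0517
scene s 52 0.0515
scene b 43 0.0515
[np.float64(26.0), np.float64(325.9), np.float64(85.8), np.float64(265.8), np.float64(145.4), np.float64(205.3)]
```

All three keys rest half down, the carousel hasn't moved, and the arm is clear.

```bash
python3 -c "
from h import *
print(workorder.close_job())"
```

```text
the job is handed in; nothing more can be done
None
```

The job is handed in, but it returned no verdict: I measured the pill box about 2° from the pointer and saw the round, square and bar keys, pressed in that order, resting half down; the arm kept clear of the tumbler, brush and roller, though I did not re-measure their positions at the end.

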